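# Thread a hanger onto the curved rail of the packing bench

### The job

Take the red sliding hanger, thread its bore over the free end of the curved steel rail and slide it round the bend, turning it with the rail, until it meets the yellow stop; press it against the stop with about 8 N for half a second, then let go so that it hangs there upright. Go by feel: never load the rail with more than 15 N, and leave the tape roll, the carton and the glue bottle where they are.

Things in the scene. Friction and masses are not known exactly. Their poses are not given: they have to be found in the camera images.
- hanger: Loose red slide hanger, about 140 g, same both ways round. Origin: centre of underside; x along the bore, z up. Bush of 28 mm outside diameter, top at 46 mm height. Above it the grip tab, 24 mm (x) by 10 mm (y), 46 to 90 mm high: pinch it across y, about 70 mm up. Below, a heavy steel foot 40 x 30 x 12 mm (keeps it upright on the rail); thin hooks reach 43 mm out to each side (y), 23 mm high.
- rail: Fixed rigid round steel rail, 14 mm thick. Origin: on the bench under its post (26 mm thick, 106 mm high, 110 mm foot plate). In its axes (x, y in mm) its centre line, all 100 mm high, runs from the free tip (-165, -190) straight along +y to (-165, -120), then a quarter circle of radius 120 about (-45, -120) to (-45, 0), then along +x into the post (0, 0). The first 19 mm at the tip are 9 mm thick, round-ended.
- stop: Fixed yellow disc, 32 mm across, 7 mm thick, round the rail close to the post. Origin: centre of the face that the hanger meets, 21 mm before the post's axis, at rail height; x points from the face towards the post. Rigid.
- hanger_bore (a point): Middle of the hanger's round bore: 16.5 mm wide, 40 mm long (x from -20 to 20 mm), its axis level, 32 mm above the underside; axes as the hanger's. On the rail a hand 1 to 2 mm off line makes it bind.
- tape: Bystander: loose roll of brown tape lying flat, 100 mm across, 48 mm high; origin at the underside.
- carton: Bystander: loose cardboard carton 90 x 120 x 70 mm; origin at the underside.
- glue: Bystander: loose white glue bottle, 54 mm across, 130 mm high; origin at the underside.
There are look-alikes about, which are no part of the job. Several things look just like the hanger: the one meant starts farthest to the robot's left.

How it is judged:
By the outcome, as a careful person would: the job done as asked, in the order asked, and still so for the second after the job is handed in, with the robot touching nothing.
It also fails if it takes over 72 s, if anything falls off the work surface, if the arm or the gripper's body presses on something with over 40 N, if the wrist force passes 120 N, or if a joint passes its speed limit or range.

### The arm

A 6-joint arm with a two-finger parallel gripper is mounted at the origin on the work surface. World frame = base frame: x ahead of the robot, y to its left, z up, the work surface at z = 0. Lengths are in mm, angles in rad, forces in N, time in s.
With the tool pointing down it reaches from about 400 to 925 mm from the base axis. Payload 12.5 kg.
Tool frame: the origin (TCP) lies midway between the tips of the shut fingers; the grasp point (between the pads) lies 19 mm behind it; z points along the fingers, y is the line along which they close (so a half turn about z gives the same grasp; the last joint's range is limited). The gripper opens to 95 mm and grips with 3 to 60 N. Pads are 20 mm wide; open, the fingers measure 119 mm over their backs; the gripper's body (75 mm by 180 mm) begins 59 mm behind the grasp point.
Start: joints at [-1.223, 0.491, 1.559, -0, 1.092, -0.106], TCP at [274.014, -561.75, 214.661] pointing down, gripper open.
Joint ranges: [-3.1, 3.1], [-0.84, 2.19], [0.05, 2.79], [-1.13, 4.28], [0.06, 2.93], [-2.69, 2.69]. Speed limits (rad/s): [2.22, 2.22, 2.79, 3.14, 3.14, 3.14].

### API

Orientations are given as [roll, pitch, yaw] about the fixed x, y, z axes, in that order (R = Rz(yaw) Ry(pitch) Rx(roll)).
In Python, from cell import readout, eyes, env gives the robot as it stands.
- The arm moves only by the tool move_arm, never from a script. Its argument "plan" is a list of rows, each a list of 3 entries, a list of its own where there are three numbers: the turn, a rotation vector about the tool's x, y, z in degrees, then the shift along the tool's x, y, z in m, then the gripper command: -1 is shut, 1 is fully open, values between are in proportion. In form: [[[ax, ay, az], [x, y, z], jaw], ...]. A call has 1 to 5 rows; each row is the pose to reach, as a shift and turn from the pose commanded when the call began, along the tool's axes at that moment; what a row does not reach only later rows make up. A row lasts 1/8 s, in which the tool goes at most 62.5 mm and 10.7 degrees, less where a joint would pass 70% of its speed; a pose out of reach is approached as far as the arm can. A call with a gripper value outside its range is refused whole. The fingers move at their own pace and stop on an object; the grip force is fixed at half the most. Time passes only in rows, so rows that repeat a pose let the fingers close. It gives the time, the measured TCP pose, the force, the opening and the grip force at its end, in the units of the state.
- readout.state(): the state, without advancing time (a new reading comes with each control period).
- eyes.read_camera(name): name is "side" or "top"; returns a dict with "img" (400x640x3 uint8, red, green, blue), "K" (3x3 intrinsics, pixels), "extrinsics" (4x4, takes a point from camera to world coordinates). Camera axes: x right, y up, looking along -z (the intrinsics and any distortion apply to the point x, -y, -z); pixel columns grow to the right and rows downward; lengths in mm; the calibration is good to about 2 mm. A picture is of the moment at which its call begins. There is no depth.
- env.job_done(): hands the job in; it is judged then, once.
Trained networks look in a picture, given as the dict that the camera call returned (one of the last four; its "shot" number tells which), for a name from the list of things; names that differ only in an ending like _2 or _b are one class to them, and where a whole thing is asked for, a point or a joint stands for the part that bears it (a point fixed in the world has none). Each returns a list of dicts, best first, with "score" (0 to 1); they miss things now and then, are a little off and sometimes report something else, mostly with a low value. They report only what shows in the picture. A call takes as long as a camera call. They do not tell look-alikes from the thing itself.
- eyes.cut_out(picture, name): "mask" (400x640 bool, what is visible of it) and "uv" ([column, row] in pixels, amid what is visible of it).
The state is a dict: "t": time; "joints": joint angles; "qvel": joint speeds; "tau": joint torques, N m; "eef_pos": TCP position; "tcp_rot": TCP orientation; "ft_force": force on the tool from outside, world axes, zero at the start; "moment": the same for the moment, N m; "opening": opening from 0.0 (shut) to 1.0 (fully open); "grip_force": force on a finger pad.
Only numpy, scipy, OpenCV 4.12 (cv2) and the standard library are available. Lean on these libraries where they do the work, as an engineer would, in place of code of your own. Each camera call takes 0.05 s, during which the arm holds its last target. There are 200 camera calls.

## Working session

There is one attempt and no reset: what is moved stays moved. The work goes in short steps, Python scripts to look and compute and a tool call to move; the robot and the scene stay as the last step left them, time stands still between calls to the robot, and variables do not carry over. Pictures are saved under pics/ and viewed, at most 10 in all, crops included, and the job is handed in when it is done.

Besides the shell and the picture viewer there is one more tool, called after "Emit:" as a command line: name --argument value ..., lists and objects as JSON in quotes. move_arm: Moves the arm, as the interface text tells. Its arguments: {"type":"object","properties":{"plan":{"type":"array","items":{"type":"array"}}},"required":["plan"]}

```bash
mkdir -p pics; ls; python3 - <<'E'
from cell import readout, eyes, env
import cv2,numpy as np
s=readout.state();print({k:np.round(v,3) for k,v in s.items()})
for c in("side","top"):
    p=eyes.read_camera(c);cv2.imwrite(f"pics/{c}0.png",p["img"][:,:,::-1])
    print(c,p["K"].tolist(),np.round(p["extrinsics"],3).tolist(),[k for k in p])
    for n in("hanger","rail","stop","hanger_bore"):
        for d in eyes.cut_out(p,n): print(n,d["score"],d["uv"],d["mask"].sum())
E
```

```text
pics
{'t': np.float64(0.0), 'joints': array([-1.223,  0.492,  1.559, -0.   ,  1.092, -0.106]), 'qvel': array([-0.001,  0.   , -0.   ,  0.001,  0.001, -0.002]), 'tau': array([-1.0000e-03, -6.1265e+01, -2.5818e+01,  6.9000e-02,  4.8000e-02,
       -0.0000e+00]), 'eef_pos': array([ 273.926, -561.481,  214.067]), 'tcp_rot': array([-3.14 , -0.   ,  0.454]), 'ft_force': array([ 0.829, -0.909,  0.144]), 'moment': array([-0.005,  0.01 ,  0.028]), 'grip_force': np.float64(0.0), 'opening': np.float64(0.996)}
side [[386.76100132919987, 0.0, 325.0206197003645], [0.0, 386.76100132919987, 195.62640843992259], [0.0, 0.0, 1.0]] [[-0.971, 0.172, -0.163, 387.03], [-0.237, -0.698, 0.676, 679.77], [0.002, 0.695, 0.719, 820.922], [0.0, 0.0, 0.0, 1.0]] ['img', 'K', 'extrinsics', 'shot']
hanger 0.78 [366.9, 151.3] 263
hanger 0.77 [372.1, 126.4] 269
hanger 0.75 [401.6, 139.7] 214
hanger 0.55 [382.2, 337.0] 1566
rail 0.61 [274.4, 228.2] 2238
hanger_bore 0.85 [368.9, 145.9] 225
hanger_bore 0.81 [402.7, 142.0] 208
hanger_bore 0.79 [369.0, 127.1] 226
top [[399.1369995764949, 0.0, 326.81721337413757], [0.0, 399.1369995764949, 207.87386369506115], [0.0, 0.0, 1.0]] [[0.028, 0.998, -0.051, 486.429], [-0.999, 0.029, 0.019, -4.692], [0.021, 0.05, 0.999, 1262.16], [0.0, 0.0, 0.0, 1.0]] ['img', 'K', 'extrinsics', 'shot']
hanger 0.73 [436.3, 262.7] 200
hanger 0.7 [455.4, 230.1] 195
hanger 0.59 [413.7, 226.9] 170
hanger 0.41 [289.8, 166.2] 1479
rail 0.68 [293.2, 167.5] 1607
hanger_bore 0.54 [453.0, 225.9] 162
hanger_bore 0.49 [437.3, 263.5] 145
hanger_bore 0.46 [411.2, 226.0] 194
```

```bash
python3 - <<'E'
import cv2,numpy as np
a=cv2.imread("pics/side0.png");b=cv2.imread("pics/top0.png")
cv2.imwrite("pics/top_c.png",cv2.resize(b[100:320,200:520],(800,550),interpolation=cv2.INTER_CUBIC))
E
```

```text
(no output)
```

View pics/side0.png

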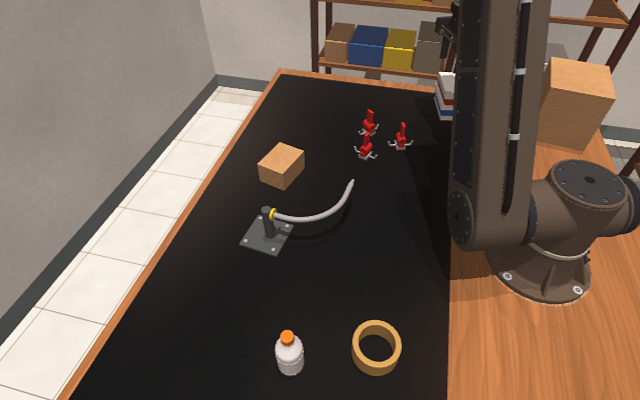

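View pics/top_c.png

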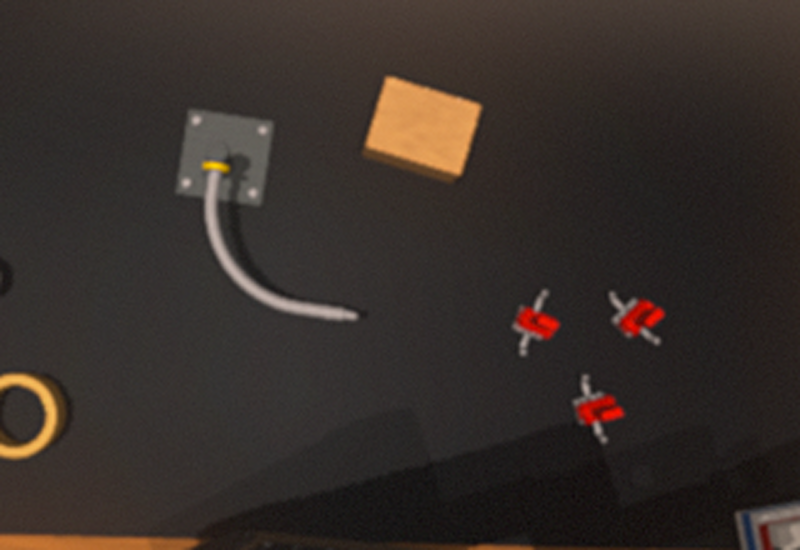

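Three look-alikes show in top, at full-frame pixels (414,228), (455,228) and (438,264). In side they are at (366,150), (371,125) and (401,138). Top columns grow towards -y, so the leftmost (+y) one is top (414,228), which is the nearest to the side camera at (366,150). The rail tip is at top (343,226), and the carton is behind. I'll fit the models to the silhouettes next and confirm with a crop.

```bash
cat > h.py <<'E'
import numpy as np,cv2
from scipy.optimize import minimize
from cell import readout, eyes, env
S=4
def proj(p,X):
    E=p["extrinsics"];c=(np.asarray(X,float)-E[:3,3])@E[:3,:3]
    k=p["K"];return np.c_[k[0,0]*c[:,0]/-c[:,2]+k[0,2],-k[1,1]*c[:,1]/-c[:,2]+k[1,2]]
def place(X,q):  # q = x,y,yaw
    c,s=np.cos(q[2]),np.sin(q[2]);X=np.asarray(X,float)
    return np.c_[q[0]+c*X[:,0]-s*X[:,1],q[1]+s*X[:,0]+c*X[:,1],X[:,2]+(q[3] if len(q)>3 else 0)]
def box(x,y,z0,z1,x0=0): return np.array([[x0+a*x/2,b*y/2,z] for a in(-1,1) for b in(-1,1) for z in(z0,z1)])
T=np.linspace(0,2*np.pi,24,endpoint=False)
def cylx(r,l,z): return np.array([[a*l/2,r*np.cos(t),z+r*np.sin(t)] for a in(-1,1) for t in T])
def cylz(r,z0,z1): return np.array([[r*np.cos(t),r*np.sin(t),z] for z in(z0,z1) for t in T])
def ball(c,r): return np.array([[c[0]+r*np.cos(t)*np.cos(u),c[1]+r*np.sin(t)*np.cos(u),c[2]+r*np.sin(u)] for t in T[::2] for u in np.linspace(-1.5,1.5,7)])
HANGER=[cylx(14,40,32),box(24,10,40,90)]
def cl():
    P=[(-165,y) for y in np.linspace(-190,-120,8)]
    P+=[(-45-120*np.cos(a),-120+120*np.sin(a)) for a in np.linspace(0.05,np.pi/2,20)]
    return P+[(x,0) for x in(-35,-28)]
def railparts():
    P=[(x,y,100) for x,y in cl()];out=[]
    for a,b in zip(P,P[1:]):
        r=4.5 if a[1]<-172 else 7
        out.append(np.r_[ball(a,r),ball(b,r)])
    return out
RAIL=railparts()
def render(p,parts,q,roi):
    x0,y0,x1,y1=roi;im=np.zeros(((y1-y0)*S,(x1-x0)*S),np.uint8)
    for X in parts:
        uv=(proj(p,place(X,q))-[x0,y0]+.5)*S-.5
        h=cv2.convexHull(uv.astype(np.float32))
        cv2.fillPoly(im,[np.round(h*16).astype(np.int32)],255,shift=4)
    return cv2.resize(im,None,fx=1/S,fy=1/S,interpolation=cv2.INTER_AREA)/255.
def fit(views,parts,q0,sc=(8,8,.15)):
    f=lambda q:sum(((render(p,parts,q,r)-m)**2).sum()/m.sum() for p,m,r in views)
    n=len(q0);sx=np.vstack([q0]+[np.array(q0)+np.eye(n)[i]*sc[i] for i in range(n)])
    r=minimize(f,q0,method="Nelder-Mead",options=dict(initial_simplex=sx,xatol=.02,fatol=1e-5,maxiter=400))
    return r.x,r.fun
def red(p,roi):
    x0,y0,x1,y1=roi;a=p["img"][y0:y1,x0:x1].astype(float)
    return np.clip((a[:,:,0]-np.maximum(a[:,:,1],a[:,:,2])-20)/90,0,1)
def back(p,uv,z):
    k=p["K"];E=p["extrinsics"];d=E[:3,:3]@[(uv[0]-k[0,2])/k[0,0],-(uv[1]-k[1,2])/k[1,1],-1]
    return E[:3,3]+d*(z-E[2,3])/d[2]
E
cat > m1.py <<'E'
from h import *
P={c:eyes.read_camera(c) for c in("side","top")}
t=P["top"];s=P["side"]
for uv in((414,228),(455,228),(438,264)): print("cand",np.round(back(t,uv,45),0))
for uv in((366,150),(371,125),(401,138)): print("cand side",np.round(back(s,uv,45),0))
h0=back(t,(414,228),45)
V=[(p,red(p,r),r) for p,r in((s,(340,130,395,170)),(t,(395,210,432,246)))]
yaws=[-.4,0,.4,2.7+3.14]
for nm,v in(("side",V[:1]),("top",V[1:]),("both",V)):
    best=min((fit(v,HANGER,(h0[0],h0[1],y)) for y in(-1.6,-.8,0,.8)),key=lambda r:r[1]);print("hanger",nm,np.round(best[0],3),best[1])
# rail
R=[]
for p,roi in((s,(255,165,370,260)),(t,(270,155,350,235))):
    d=eyes.cut_out(p,"rail")[0];x0,y0,x1,y1=roi
    a=p["img"][y0:y1,x0:x1].astype(float);g=a.mean(2);m=np.clip((g-70)/80,0,1)
    R.append([p,m,roi])
    cv2.imwrite("pics/_m%d.png"%len(R),m*255)
tip=back(t,(343,226),100);end=back(t,(285.5,169),100);print("tip",tip,"end",end)
d=(end-tip)[:2];l=np.array([-28,0])-np.array([-165,-190])
yaw=np.arctan2(d[1],d[0])-np.arctan2(l[1],l[0]);c,sn=np.cos(yaw),np.sin(yaw)
o=tip[:2]-np.array([[c,-sn],[sn,c]])@[-165,-190];print("guess",o,yaw)
# keep only pixels near the guess
for v in R:
    g=render(v[0],RAIL,(*o,yaw),v[2]);k=cv2.dilate((g>0).astype(np.uint8),np.ones((9,9)));v[1]=v[1]*k
for nm,v in(("side",R[:1]),("top",R[1:]),("both",R)):
    x,f=fit(v,RAIL,(*o,yaw));print("rail",nm,np.round(x,3),f)
vis=[]
for (p,m,r) in V+R:
    q=fit([(p,m,r)],HANGER if m is V[0][1] or m is V[1][1] else RAIL,best[0] if (m is V[0][1] or m is V[1][1]) else x)[0]
    g=render(p,HANGER if (m is V[0][1] or m is V[1][1]) else RAIL,best[0] if (m is V[0][1] or m is V[1][1]) else x,r)
    x0,y0,x1,y1=r;a=p["img"][y0:y1,x0:x1,::-1].copy()
    a=cv2.resize(a,(380,280));g=cv2.resize(g,(380,280))
    cs,_=cv2.findContours((g>.5).astype(np.uint8),0,2);cv2.drawContours(a,cs,-1,(0,255,0),1);vis.append(a)
cv2.imwrite("pics/fit1.png",np.vstack([np.hstack(vis[:2]),np.hstack(vis[2:])]))
E
python3 m1.py
```

```text
cand [ 495. -297.   45.]
cand [ 498. -423.   45.]
cand [ 387. -372.   45.]
cand side [ 485. -275.   45.]
cand side [ 491. -411.   45.]
cand side [ 384. -363.   45.]
hanger side [ 490.553 -301.173    1.357] 0.1352377203410434
hanger top [ 492.479 -301.038   -1.943] 0.019020077268800124
hanger both [ 491.806 -301.11    -1.862] 0.18929605381033685
tip [494.31300718 -75.67027785 100.        ] end [656.08252009  96.85272514 100.        ]
guess [682.30473162  91.61424488] -0.12852538893890775
rail side [ 6.82295e+02  9.07720e+01 -1.39000e-01] 0.14997061120230465
rail top [ 6.84952e+02  9.28700e+01 -1.54000e-01] 0.08036330164698192
rail both [ 6.83036e+02  9.18240e+01 -1.43000e-01] 0.285755768634639[ WARN:0@2.238] global loadsave.cpp:1063 imwrite_ Unsupported depth image for selected encoder is fallbacked to CV_8U.
```

View pics/fit1.png

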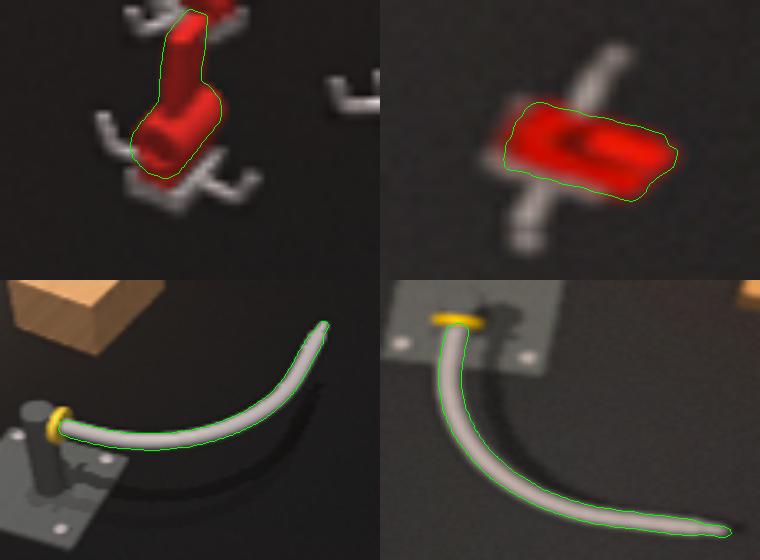

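The crop shows the leftmost hanger upright, with its neighbours clear of it. The side fit was disturbed by the hanger behind, but both views put it at about (492,-301), bore axis yaw about 1.22 (mod pi). The rail outline fits in both views.

```bash
cat > g.py <<'E'
import sys;from h import *
from scipy.spatial.transform import Rotation as Ro
def go(xyz,yaw,cmd=None):
    """shift (mm, tool axes) and turn deg about tool z from commanded/measured pose"""
    s=readout.state();p=np.array(s["eef_pos"] if cmd is None else cmd[:3]);y=s["tcp_rot"][2] if cmd is None else cmd[3]
    R=Ro.from_euler("xyz",[np.pi,0,y]).as_matrix()
    return np.round(R.T@(np.array(xyz)-p),1),round(float(-np.degrees(yaw-y)),1)
RQ=(683.6,92,-.146)
def rp(s,q=RQ):
    """rail point & heading: s mm from tip"""
    if s<70: P=(-165,-190+s);a=np.pi/2
    elif s<70+60*np.pi: t=(s-70)/120;P=(-45-120*np.cos(t),-120+120*np.sin(t));a=np.pi/2-t
    else: P=(-45+s-70-60*np.pi,0);a=0
    return place([[*P,100]],q)[0],a+q[2]
E
python3 - <<'E'
from g import *
print(go((492,-301,140),1.21,(274.014,-561.75,214.661,.454)))
for q in((682.3,90.8,-.139),(684.95,92.87,-.154),(683.04,91.82,-.143)):print(rp(0,q),rp(262,q))
E
```

```text
(array([ 310.3, -138.7,   74.7]), -43.3)
(array([492.56638019, -74.50624161, 100.        ]), 1.4317963267948965) (array([641.20466362,  96.54932712, 100.        ]), -0.139)
(array([492.75822418, -69.57174743, 100.        ]), 1.4167963267948966) (array([643.94552343,  99.23508726, 100.        ]), -0.154)
(array([492.64667485, -72.7259867 , 100.        ]), 1.4277963267948965) (array([641.96798963,  97.73366203, 100.        ]), -0.143)
```

Emit:
move_arm --plan '[[[0,0,-9],[0.062,-0.028,0.015],0.3],[[0,0,-18],[0.124,-0.055,0.03],0.3],[[0,0,-27],[0.186,-0.083,0.045],0.3],[[0,0,-36],[0.248,-0.111,0.06],0.3],[[0,0,-43.5],[0.31,-0.1385,0.0747],0.3]]'

```text
t: 1.32
eef_pos: [471.0, -326.2, 147.2]
tcp_rot: [3.141, 0.0, 1.217]
ft_force: [0.1, -0.3, 0.1]
opening: 0.652
grip_force: 0.0
```

Emit:
move_arm --plan '[[[0,0,0],[0,0,0],0.3]]'

```text
t: 1.45
eef_pos: [471.6, -324.4, 146.6]
tcp_rot: [-3.14, -0.001, 1.219]
ft_force: [0.0, 0.3, 0.8]
opening: 0.65
grip_force: 0.0
```

```bash
python3 - <<'E'
from g import *
s=readout.state();print(s["t"],s["eef_pos"],s["tcp_rot"],s["qvel"])
print(go((492,-301,90),1.21))
p=eyes.read_camera("side");r=(350,128,380,168);m=red(p,r)
d=[d for d in eyes.cut_out(p,"hanger") if abs(d["uv"][0]-367)<6 and abs(d["uv"][1]-150)<6]
if d:
    x0,y0,x1,y1=r;k=cv2.dilate(d[0]["mask"].astype(np.uint8),np.ones((3,3)))[y0:y1,x0:x1];m=m*k
print(len(d),fit([(p,m,r)],HANGER,(491,-301,1.3)))
a=p["img"];cv2.imwrite("pics/s2.png",cv2.resize(a[90:200,300:460,::-1],(800,550),interpolation=2))
E
```

```text
1.45 [ 471.63573248 -324.43508847  146.61034368] [-3.14035655e+00 -7.55045515e-04  1.21922633e+00] [-0.07431336 -0.01413347 -0.01732872 -0.01224245  0.01097413  0.01053469]
(array([29. , 11. , 56.6]), 0.5)
1 (array([ 491.11998812, -299.91998369,    1.36171276]), np.float64(0.08968568064111343))
```

View pics/s2.png

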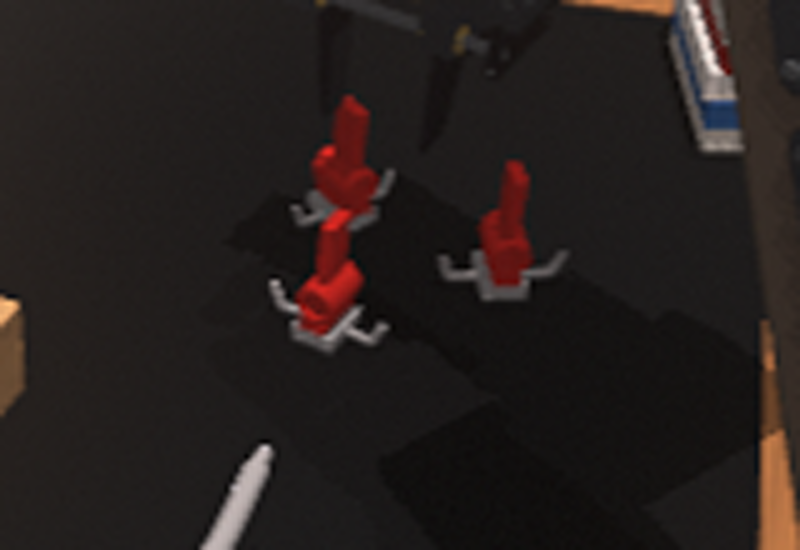

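Emit:
move_arm --plan '[[[0,0,0.5],[0.029,0.011,0.02],0.3],[[0,0,0.5],[0.029,0.011,0.045],0.3],[[0,0,0.5],[0.029,0.011,0.045],0.3]]'

```text
t: 1.92
eef_pos: [489.2, -305.2, 101.5]
tcp_rot: [-3.139, -0.001, 1.202]
ft_force: [-0.2, -1.0, 0.2]
opening: 0.649
grip_force: 0.0
```

```bash
python3 - <<'E'
from g import *
s=readout.state();print(s["t"],s["eef_pos"],s["tcp_rot"])
print(go((492,-301,51.5),1.21))
E
```

```text
1.925 [ 489.17117378 -305.16251786  101.5117403 ] [-3.13937137e+00 -5.15595417e-04  1.20214466e+00]
(array([ 4.9,  1.1, 50. ]), -0.5)
```

Emit:
move_arm --plan '[[[0,0,-0.5],[0.004,0.001,0.025],0.3],[[0,0,-0.5],[0.004,0.001,0.05],0.3],[[0,0,-0.5],[0.004,0.001,0.05],0.3],[[0,0,-0.5],[0.004,0.001,0.05],0.3]]'

```text
t: 2.42
eef_pos: [492.9, -302.0, 53.8]
tcp_rot: [3.14, 0.001, 1.212]
ft_force: [0.1, -0.4, 0.4]
opening: 0.649
grip_force: 0.0
```

```bash
python3 - <<'E'
from g import *
s=readout.state();print(s["t"],s["eef_pos"],s["tcp_rot"],s["ft_force"])
print(go((492,-301,51.5),1.21))
E
```

```text
2.425 [ 492.87032152 -302.03443845   53.82889366] [3.14001824e+00 5.55014919e-04 1.21184811e+00] [ 0.08580034 -0.42574317  0.41655683]
(array([ 0.7, -1.2,  2.3]), 0.1)
```

Emit:
move_arm --plan '[[[0,0,0],[0,-0.001,0.002],0],[[0,0,0],[0,-0.001,0.002],-1],[[0,0,0],[0,-0.001,0.002],-1],[[0,0,0],[0,-0.001,0.002],-1],[[0,0,0],[0,-0.001,0.002],-1]]'

```text
t: 3.05
eef_pos: [491.8, -300.6, 50.4]
tcp_rot: [3.142, 0.0, 1.213]
ft_force: [-0.3, 0.6, -0.3]
opening: 0.179
grip_force: 0.0
```

Emit:
move_arm --plan '[[[0,0,0],[0,0,0],-1],[[0,0,0],[0,0,0],-1]]'

```text
t: 3.3
eef_pos: [491.7, -300.6, 50.3]
tcp_rot: [-3.141, -0.0, 1.213]
ft_force: [0.2, -1.3, -2.4]
opening: 0.102
grip_force: 30.0
```

```bash
python3 - <<'E'
from g import *
s=readout.state();print(s["t"],s["eef_pos"],s["tcp_rot"],s["ft_force"],s["opening"],s["grip_force"])
P,a=rp(-45);print(P,a,go((P[0],P[1],119.5),a))
E
```

```text
3.3 [ 491.69358148 -300.60956809   50.33450981] [-3.14141078e+00 -6.84404511e-06  1.21302290e+00] [ 0.17846432 -1.25453115 -2.42452819] 0.10230906972734931 29.999025464057922
[ 486.16721056 -116.49530847  100.        ] 1.4247963267948967 (array([170.5, -69.7, -69.2]), -12.1)
```

Emit:
move_arm --plan '[[[0,0,0],[0,0,-0.035],-1],[[0,0,-4],[0.045,-0.02,-0.068],-1],[[0,0,-8],[0.09,-0.04,-0.068],-1],[[0,0,-12.1],[0.135,-0.06,-0.068],-1],[[0,0,-12.1],[0.16,-0.0697,-0.068],-1]]'

```text
t: 3.92
eef_pos: [481.9, -124.3, 118.5]
tcp_rot: [-3.141, -0.0, 1.426]
ft_force: [0.8, -0.3, -1.6]
opening: 0.105
grip_force: 30.0
```

Emit:
move_arm --plan '[[[0,0,0],[0,0,0],-1],[[0,0,0],[0,0,0],-1],[[0,0,0],[0,0,0],-1]]'

```text
t: 4.3
eef_pos: [482.6, -127.3, 118.3]
tcp_rot: [3.141, 0.0, 1.423]
ft_force: [-0.3, 0.4, -1.5]
opening: 0.104
grip_force: 30.0
```

```bash
cat > m2.py <<'E'
from g import *
P={c:eyes.read_camera(c) for c in("side","top")}
s=readout.state();print(s["t"],s["eef_pos"],s["tcp_rot"],s["ft_force"],s["grip_force"])
for c,p in P.items():
    uv=proj(p,[s["eef_pos"]])[0].astype(int)
    x,y=uv; x=min(max(x,80),560);y=min(max(y,60),340)
    cv2.imwrite(f"pics/n_{c}.png",cv2.resize(p["img"][y-55:y+55,x-80:x+80,::-1],(400*2//2,275)))
    print(c,uv)
a=np.vstack([cv2.imread(f"pics/n_{c}.png") for c in P]);cv2.imwrite("pics/near1.png",cv2.resize(a,(600,600*a.shape[0]//a.shape[1]))[:600]if 0 else a)
E
python3 m2.py
```

```text
4.4 [ 482.49274276 -127.1673047   118.30118742] [-3.14158731e+00  9.51082188e-05  1.42304150e+00] [ 0.13913583  0.16150638 -1.56137572] 29.998748302459717
side [360 162]
top [361 230]
```

View pics/near1.png

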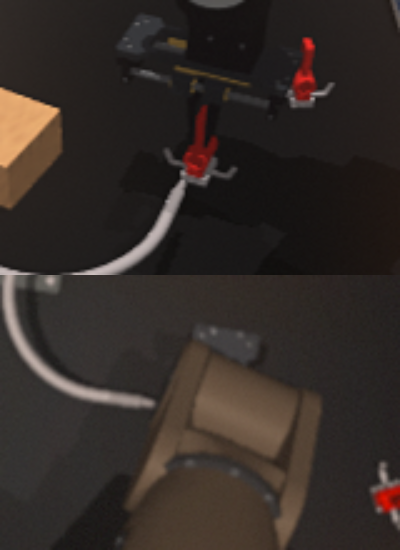

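```bash
python3 - <<'E'
from g import *
p=eyes.read_camera("side");s=readout.state();t=s["eef_pos"];z=t[2]-50.33;yaw=s["tcp_rot"][2]
r=(342,140,376,180);m=red(p,r)
H=HANGER+[box(24,12,10,30)]
for parts in(HANGER,H):
    f=lambda q:((render(p,parts,(q[0],q[1],yaw,z),r)-m)**2).sum()/m.sum()
    o=minimize(f,t[:2],method="Nelder-Mead",options=dict(initial_simplex=[t[:2],t[:2]+[6,0],t[:2]+[0,6]],xatol=.02))
    print(o.x-t[:2],o.fun)
    f3=lambda q:((render(p,parts,(q[0],q[1],yaw,q[2]),r)-m)**2).sum()/m.sum()
    x0=np.array([*t[:2],z]);o=minimize(f3,x0,method="Nelder-Mead",options=dict(initial_simplex=np.vstack([x0,x0+[6,0,0],x0+[0,6,0],x0+[0,0,5]]),xatol=.02));print(o.x-x0,o.fun)
E
```

```text
[0.49401855 5.94708252] 0.5244503318258047
[ 0.90614149  2.82526765 -1.77032094] 0.5205627798126493
[0.74404907 4.51268005] 0.5238285029883482
[ 0.79244408  3.55056691 -1.13324294] 0.5207672213739435
```

Emit:
move_arm --plan '[[[0,0,0],[0.008,0.0015,0],-1],[[0,0,0],[0.016,0.0015,0],-1],[[0,0,0],[0.022,0.0015,0],-1],[[0,0,0],[0.028,0.0015,0],-1],[[0,0,0],[0.034,0.0015,0],-1]]'

```text
t: 5.08
eef_pos: [489.0, -92.5, 118.4]
tcp_rot: [3.142, 0.0, 1.424]
ft_force: [-0.4, 0.6, -1.5]
opening: 0.106
grip_force: 30.0
```

```bash
cat > st.py <<'E'
from g import *
s=readout.state();np.set_printoptions(precision=2,suppress=True)
y=s["tcp_rot"][2];f=s["ft_force"]-np.array([0,0,-1.5]);R=Ro.from_euler("xyz",[np.pi,0,y]).as_matrix();m=s["moment"]
print(round(s["t"],2),s["eef_pos"],s["tcp_rot"],"F tool",R.T@f,"M tool",R.T@m)
l=s["eef_pos"][:2]-[492,-73];a=1.425;print("along,left",l@[np.cos(a),np.sin(a)],l@[-np.sin(a),np.cos(a)])
E
python3 st.py
```

```text
5.08 [489.   -92.48 118.42] [3.14 0.   1.42] F tool [ 0.52 -0.48  0.03] M tool [-0.07 -0.   -0.02]
along,left -19.705100877028265 0.13838299149767827
```

Emit:
move_arm --plan '[[[0,0,0],[0.003,0,0],-1],[[0,0,0],[0.006,0,0],-1],[[0,0,0],[0.009,0,0],-1],[[0,0,0],[0.012,0,0],-1]]'

```text
t: 5.58
eef_pos: [490.7, -81.0, 118.4]
tcp_rot: [3.142, 0.0, 1.424]
ft_force: [-0.8, 0.3, -1.5]
opening: 0.104
grip_force: 30.0
```

```bash
python3 st.py; python3 - <<'E'
from g import *
p=eyes.read_camera("side");cv2.imwrite("pics/t1.png",cv2.resize(p["img"][135:205,310:410,::-1],(800,560),interpolation=2))
E
```

```text
5.58 [490.71 -80.97 118.4 ] [3.14 0.   1.42] F tool [ 0.16 -0.8   0.02] M tool [ 0.   -0.01  0.04]
along,left -8.071958504361515 0.11570636876042342
```

View pics/t1.png

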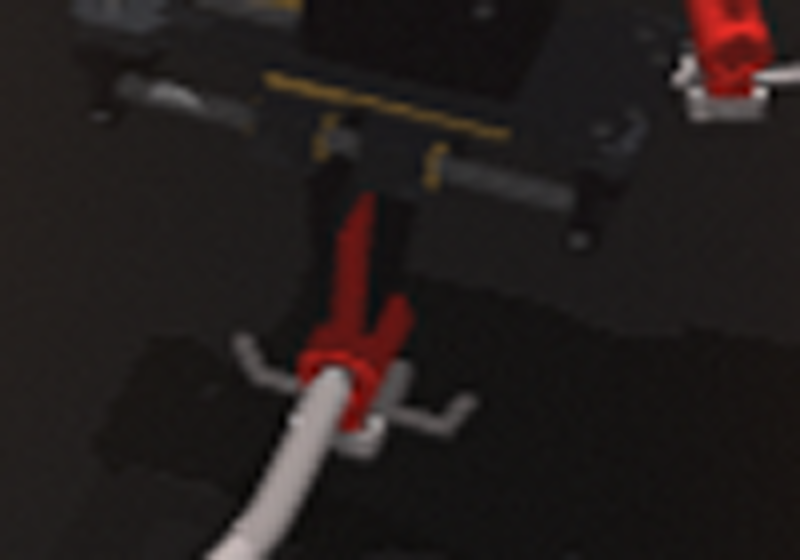

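The bore's red ring surrounds the rail tip at crop (330,375), so it is threaded, with no force. Next I'll ease it over the shoulder.

Emit:
move_arm --plan '[[[0,0,0],[0.002,0,0],-1],[[0,0,0],[0.004,0,0],-1],[[0,0,0],[0.006,0,0],-1],[[0,0,0],[0.008,0,0],-1]]'

```text
t: 6.12
eef_pos: [491.9, -73.1, 118.4]
tcp_rot: [3.142, 0.0, 1.424]
ft_force: [1.2, -0.0, -1.3]
opening: 0.101
grip_force: 30.0
```

```bash
python3 st.py
```

```text
6.12 [491.9  -73.07 118.41] [3.14 0.   1.42] F tool [ 0.14  1.17 -0.17] M tool [-0.1  -0.01 -0.02]
along,left -0.08184941723865623 0.08512799791367366
```

Emit:
move_arm --plan '[[[0,0,0],[0.002,0,0],-1],[[0,0,0],[0.004,0,0],-1],[[0,0,0],[0.006,0,0],-1],[[0,0,0],[0.008,0,0],-1]]'

```text
t: 6.62
eef_pos: [493.1, -65.1, 118.4]
tcp_rot: [3.141, 0.0, 1.424]
ft_force: [0.0, -0.8, -1.7]
opening: 0.102
grip_force: 30.0
```

```bash
python3 st.py
```

```text
6.62 [493.08 -65.15 118.42] [3.14 0.   1.42] F tool [-0.79  0.14  0.21] M tool [-0.04  0.04  0.02]
along,left 7.923098847141944 0.075646964114249
```

Emit:
move_arm --plan '[[[0,0,0],[0.003,0,0],-1],[[0,0,0],[0.006,0,0],-1],[[0,0,0],[0.009,0,0],-1],[[0,0,0],[0.012,0,0],-1]]'

```text
t: 7.12
eef_pos: [494.8, -53.2, 118.4]
tcp_rot: [3.142, 0.0, 1.424]
ft_force: [-0.5, 0.2, -2.2]
opening: 0.102
grip_force: 30.0
```

Emit:
move_arm --plan '[[[0,0,0],[0.003,0,0],-1],[[0,0,0],[0.006,0,0],-1],[[0,0,0],[0.009,0,0],-1],[[0,0,0],[0.012,0,0],-1]]'

```text
t: 7.62
eef_pos: [496.6, -41.3, 118.4]
tcp_rot: [3.142, 0.0, 1.424]
ft_force: [0.9, -0.5, -1.7]
opening: 0.106
grip_force: 30.0
```

```bash
python3 st.py
```

```text
7.62 [496.57 -41.34 118.4 ] [3.14 0.   1.42] F tool [-0.38  0.93  0.23] M tool [-0.07 -0.02  0.07]
along,left 31.984619678732066 0.07823458103661565
```

Emit:
move_arm --plan '[[[0,0,0],[0,0.0005,0],-1],[[0,0,0],[0,0.001,0],-1],[[0,0,0],[0,0.001,0],-1]]'

```text
t: 8.0
eef_pos: [497.4, -41.7, 118.4]
tcp_rot: [-3.141, 0.0, 1.424]
ft_force: [-1.1, -0.9, -1.9]
opening: 0.105
grip_force: 30.0
```

```bash
python3 st.py
```

```text
8.0 [497.4  -41.7  118.35] [-3.14  0.    1.42] F tool [-1.1  -0.96  0.37] M tool [ 0.09  0.08 -0.  ]
along,left 31.755371514057853 -0.7965867867587306
```

Emit:
move_arm --plan '[[[0,0,0],[0,-0.001,0],-1],[[0,0,0],[0,-0.002,0],-1],[[0,0,0],[0,-0.002,0],-1]]'

```text
t: 8.38
eef_pos: [495.5, -41.4, 118.5]
tcp_rot: [3.141, 0.0, 1.424]
ft_force: [0.7, 0.2, -1.9]
opening: 0.106
grip_force: 30.0
```

```bash
python3 st.py
```

```text
8.38 [495.52 -41.43 118.45] [3.14 0.   1.42] F tool [0.33 0.69 0.44] M tool [-0.03 -0.02 -0.01]
along,left 31.741353829190892 1.1044179525244124
```

Emit:
move_arm --plan '[[[0,0,0],[0,-0.0005,0],-1],[[0,0,0],[0,-0.0008,0],-1],[[0,0,0],[0,-0.0008,0],-1]]'

```text
t: 8.75
eef_pos: [495.2, -41.4, 118.5]
tcp_rot: [3.141, 0.0, 1.424]
ft_force: [3.2, 0.7, -3.2]
opening: 0.107
grip_force: 30.0
```

```bash
python3 st.py
```

```text
8.75 [495.16 -41.35 118.5 ] [3.14 0.   1.42] F tool [1.13 3.07 1.7 ] M tool [-0.67 -0.03  0.05]
along,left 31.772180009579383 1.4691034985188074
```

Emit:
move_arm --plan '[[[0,0,0],[0,0.001,0],-1],[[0,0,0],[0,0.002,0],-1],[[0,0,0],[0,0.0032,0],-1],[[0,0,0],[0,0.0032,0],-1]]'

```text
t: 9.25
eef_pos: [497.5, -41.6, 118.3]
tcp_rot: [-3.14, 0.0, 1.424]
ft_force: [-2.0, -0.4, -1.6]
opening: 0.102
grip_force: 30.0
```

```bash
python3 st.py
```

```text
9.25 [497.5  -41.62 118.29] [-3.14  0.    1.42] F tool [-0.64 -1.91  0.12] M tool [ 0.35 -0.04 -0.02]
along,left 31.843972417227263 -0.8859601857825505
```

```bash
cat > m3.py <<'E'
from g import *
for c in("side","top"):
    p=eyes.read_camera(c);a=cv2.imread(f"pics/{c}0.png")[:,:,::-1].astype(float)
    y=np.clip(np.minimum(a[:,:,0],a[:,:,1])-a[:,:,2]-30,0,None)
    x0,y0,x1,y1=(262,200,285,225) if c=="side" else (278,155,298,180)
    w=y[y0:y1,x0:x1];v,u=np.mgrid[y0:y1,x0:x1];uv=((u*w).sum()/w.sum(),(v*w).sum()/w.sum())
    X=back(p,uv,103);print(c,np.round(uv,2),np.round(X,1),"model",place([[-17.5,0,103]],RQ))
    # rail tube cross-sections in the raw image: signed lateral offset vs RQ at several s
    g=a.mean(2).astype(np.float32);q=RQ
    for s in(30,50,70,100,130,160,190,220,245):
        P,h=rp(s,q);n=np.array([-np.sin(h),np.cos(h),0]);off=np.arange(-16,16.1,.5)
        uvs=proj(p,[P+o*n for o in off]).astype(np.float32)
        val=cv2.remap(g,uvs[:,:1],uvs[:,1:],cv2.INTER_LINEAR)[:,0]
        lo=np.median(val);hi=val.max();k=np.clip((val-(lo+hi)/2),0,None);pr=val>(lo+hi)/2
        i=np.where(pr)[0];print(c,s,"off",round((off[i[0]]+off[i[-1]])/2,2),"w",off[i[-1]]-off[i[0]])
E
python3 m3.py
```

```text
side [271.55 212.74] [664.6  93.7 103. ] model [[666.28618392  94.54593261 103.        ]]
side 30 off -0.5 w 12.0
side 50 off 0.75 w 11.5
side 70 off 0.75 w 11.5
side 100 off 0.0 w 12.0
side 130 off -1.25 w 11.5
side 160 off -2.25 w 11.5
side 190 off -2.25 w 10.5
side 220 off -3.25 w 10.5
side 245 off -3.0 w 11.0
top [285.8  166.05] [664.3  96.  103. ] model [[666.28618392  94.54593261 103.        ]]
top 30 off -0.25 w 10.5
top 50 off 0.25 w 10.5
top 70 off 0.5 w 10.0
top 100 off 0.5 w 10.0
top 130 off 0.75 w 10.5
top 160 off 1.0 w 10.0
top 190 off 1.0 w 10.0
top 220 off 1.0 w 10.0
top 245 off 1.25 w 10.5
```

```bash
cat > pl.py <<'E'
# usage: pl.py cx cy cyaw z s1 s2 ... ; prints rows in tool axes from commanded pose to rail stations, bore shifted inward by the sag in the bend
from g import *
import json
Q=tuple(json.load(open("q.json")))
def sag(s): return .83*np.interp(s,[50,90,238,278],[0,1,1,0])
def tgt(s):
    P,h=rp(s,Q);n=np.array([np.sin(h),-np.cos(h),0]) # right of heading = towards the bend's centre
    return P+sag(s)*n,h
if __name__=="__main__":
    c=[float(v) for v in sys.argv[1:5]]
    for s in sys.argv[5:]:
        P,h=tgt(float(s));sh,az=go((P[0],P[1],118.4),h,(c[0],c[1],c[3],c[2]))
        print(s,"turn",az,"shift",sh,"target",np.round(P[:2],2),round(h,4))
E
python3 - <<'E'
from g import *
import json
a=1.425;u=np.array([np.cos(a),np.sin(a)]);n=np.array([-np.sin(a),np.cos(a)])
F=np.array([492,-73])+32*u+.25*n  # felt centre
q=np.array(RQ)+[0,.7,0]
P,h=rp(34,q);e=F-P[:2];nn=np.array([-np.sin(h),np.cos(h)]);print("lat err",e@nn,"along",e@[np.cos(h),np.sin(h)])
q[:2]+=nn*(e@nn);json.dump(q.tolist(),open("q.json","w"));print(q)
C=np.array([492,-73])+31.9*u-1.32*n;print(C)
for s in(0,34,262):print(s,rp(s,q))
d=F-rp(0,q)[0][:2];print("s now",d@[np.cos(h),np.sin(h)])
E
```

```text
lat err 0.7117248297938797 along -3.8114808030412126
[ 6.82895847e+02  9.28035431e+01 -1.46000000e-01]
[497.94043879 -41.63021219]
0 (array([492.00974167, -71.17052407, 100.        ]), np.float64(1.4247963267948967))
34 (array([496.95612502, -37.53225284, 100.        ]), np.float64(1.4247963267948967))
262 (array([641.84176268,  98.84039432, 100.        ]), np.float64(-0.146))
s now 30.1885191969588
```

```bash
python3 pl.py 497.94 -41.63 1.424 118.4 32 39 46 53 60
```

```text
32 turn -0.0 shift [ 1.9 -1.6 -0. ] target [496.67 -39.51] 1.4248
39 turn -0.0 shift [ 8.9 -1.6 -0. ] target [497.68 -32.59] 1.4248
46 turn -0.0 shift [15.9 -1.6 -0. ] target [498.7  -25.66] 1.4248
53 turn -0.0 shift [22.9 -1.5 -0. ] target [499.78 -18.74] 1.4248
60 turn -0.0 shift [29.9 -1.4 -0. ] target [500.94 -11.84] 1.4248
```

Emit:
move_arm --plan '[[[0,0,0],[0.002,-0.0016,0],-1],[[0,0,0],[0.009,-0.0016,0],-1],[[0,0,0],[0.016,-0.0016,0],-1],[[0,0,0],[0.023,-0.0015,0],-1]]'

```text
t: 9.85
eef_pos: [500.0, -18.1, 118.4]
tcp_rot: [3.141, 0.0, 1.424]
ft_force: [-0.1, 0.8, -2.3]
opening: 0.106
grip_force: 30.0
```

```bash
python3 - <<'E'
t=open("pl.py").read();i=t.index("def sag");j=t.index("if __name__")
t=t[:i]+'''def tgt(s):
    A,B,M=(rp(v,Q)[0] for v in(s-20,s+20,s));d=B-A
    return (M+(A+B)/2)/2,np.arctan2(d[1],d[0])
'''+t[j:]
open("pl.py","w").write(t)
E
cat > st.py <<'E'
from pl import *
s=readout.state();np.set_printoptions(precision=2,suppress=True)
y=s["tcp_rot"][2];f=s["ft_force"]-np.array([0,0,-1.5]);R=Ro.from_euler("xyz",[np.pi,0,y]).as_matrix();m=s["moment"];p=s["eef_pos"]
print(round(s["t"],2),p,s["tcp_rot"],"F tool",R.T@f,"M tool",R.T@m,s["opening"])
ss=np.arange(0,300,.5);D=[np.hypot(*(tgt(v)[0][:2]-p[:2])) for v in ss];k=ss[np.argmin(D)];P,h=tgt(k)
print("s",k,"right off",(p-P)[:2]@[np.sin(h),-np.cos(h)],"yaw err",y-h)
E
python3 st.py; python3 pl.py 499.78 -18.74 1.424 118.4 58 65 72 79 86
```

```text
9.85 [499.95 -18.12 118.41] [3.14 0.   1.42] F tool [ 0.8  -0.25  0.82] M tool [-0.1   0.01  0.01] 0.1061411228403058
s 53.5 right off 0.12752285151923007 yaw err 0.0009474605052830487
58 turn 0.3 shift [5. 0. 0.] target [500.51 -13.8 ] 1.4181
65 turn 1.3 shift [12.   0.2  0. ] target [501.7   -6.91] 1.4014
72 turn 2.8 shift [19.   0.4  0. ] target [ 5.0299e+02 -4.0000e-02] 1.3744
79 turn 5.0 shift [25.9  1.   0. ] target [504.52   6.76] 1.3372
86 turn 7.7 shift [32.8  1.8  0. ] target [506.35  13.49] 1.2898
```

Emit:
move_arm --plan '[[[0,0,0.3],[0.0044,0,0],-1],[[0,0,1.3],[0.0114,0.0001,0],-1],[[0,0,2.8],[0.0184,0.0004,0],-1]]'

```text
t: 10.22
eef_pos: [503.0, -0.2, 118.4]
tcp_rot: [3.141, 0.0, 1.374]
ft_force: [0.5, 0.6, -2.1]
opening: 0.105
grip_force: 30.0
```

```bash
python3 st.py; python3 pl.py 502.99 -0.04 1.3744 118.4 77 82 87 92 97
```

```text
10.22 [502.97  -0.17 118.41] [3.14 0.   1.37] F tool [0.72 0.33 0.61] M tool [-0.06  0.03 -0.  ] 0.10469738587249217
s 72.0 right off 0.009255414278335124 yaw err -0.0006018630259214675
77 turn 1.5 shift [5.  0.1 0. ] target [504.05   4.83] 1.3489
82 turn 3.2 shift [10.   0.3  0. ] target [505.27   9.66] 1.3182
87 turn 5.3 shift [14.9  0.8  0. ] target [506.64  14.44] 1.2822
92 turn 7.6 shift [19.8  1.3  0. ] target [508.15  19.17] 1.2415
97 turn 10.0 shift [24.8  2.1  0. ] target [509.86  23.83] 1.1998
```

Tracking well, with no load.

Emit:
move_arm --plan '[[[0,0,1.5],[0.005,0.0001,0],-1],[[0,0,3.2],[0.01,0.0003,0],-1],[[0,0,5.3],[0.0149,0.0008,0],-1],[[0,0,7.6],[0.0198,0.0013,0],-1],[[0,0,10.0],[0.0248,0.0021,0],-1]]'

```text
t: 10.85
eef_pos: [509.8, 23.6, 118.4]
tcp_rot: [3.142, 0.0, 1.199]
ft_force: [0.1, -0.9, -1.9]
opening: 0.101
grip_force: 30.0
```

```bash
python3 st.py; python3 pl.py 509.86 23.83 1.1998 118.4 102 107 112 117 122
```

```text
10.85 [509.82  23.59 118.39] [3.14 0.   1.2 ] F tool [-0.81  0.45  0.41] M tool [-0.02  0.01 -0.01] 0.10138004712167151
s 97.0 right off 0.05228084167237653 yaw err -0.0012125234224009684
102 turn 2.4 shift [5.  0.1 0. ] target [511.75  28.42] 1.1581
107 turn 4.8 shift [9.9 0.4 0. ] target [513.84  32.93] 1.1165
112 turn 7.2 shift [14.9  0.9  0. ] target [516.11  37.34] 1.0748
117 turn 9.5 shift [19.8  1.6  0. ] target [518.56  41.66] 1.0331
122 turn 11.9 shift [24.6  2.6  0. ] target [521.19  45.87] 0.9915
```

Emit:
move_arm --plan '[[[0,0,2.4],[0.005,0.0001,0],-1],[[0,0,4.8],[0.0099,0.0004,0],-1],[[0,0,7.2],[0.0149,0.0009,0],-1],[[0,0,9.5],[0.0198,0.0016,0],-1],[[0,0,11.9],[0.0246,0.0026,0],-1]]'

```text
t: 11.48
eef_pos: [521.2, 45.6, 118.4]
tcp_rot: [3.142, 0.0, 0.991]
ft_force: [0.2, -0.4, -1.7]
opening: 0.102
grip_force: 30.0
```

```bash
python3 st.py; python3 pl.py 521.19 45.87 .9915 118.4 127 132 137 142 147
```

```text
11.47 [521.16  45.57 118.37] [3.14 0.   0.99] F tool [-0.24  0.44  0.17] M tool [-0.04 -0.01  0.01] 0.10172693214723241
s 121.5 right off 0.13557310655884214 yaw err -0.004758563137011285
127 turn 2.4 shift [5.  0.1 0. ] target [524.    49.97] 0.9498
132 turn 4.8 shift [9.9 0.4 0. ] target [526.97  53.94] 0.9081
137 turn 7.2 shift [14.9  0.9  0. ] target [530.11  57.79] 0.8665
142 turn 9.6 shift [19.8  1.7  0. ] target [533.4   61.51] 0.8248
147 turn 11.9 shift [24.6  2.6  0. ] target [536.84  65.08] 0.7831
```

Emit:
move_arm --plan '[[[0,0,2.4],[0.005,0.0001,0],-1],[[0,0,4.8],[0.0099,0.0004,0],-1],[[0,0,7.2],[0.0149,0.0009,0],-1],[[0,0,9.5],[0.0198,0.0016,0],-1],[[0,0,11.9],[0.0246,0.0026,0],-1]]'

```text
t: 12.1
eef_pos: [536.8, 64.7, 118.4]
tcp_rot: [3.141, 0.0, 0.783]
ft_force: [0.6, -1.4, -1.9]
opening: 0.103
grip_force: 30.0
```

```bash
python3 st.py
```

```text
12.1 [536.81  64.66 118.36] [3.14 0.   0.78] F tool [-0.57  1.45  0.39] M tool [-0.14 -0.11  0.05] 0.10266907068717988
s 146.5 right off 0.2786205829907871 yaw err -0.004068339407297006
```

Emit:
move_arm --plan '[[[0,0,2.4],[0.005,0.0003,0],-1],[[0,0,4.8],[0.0099,0.0006,0],-1],[[0,0,7.2],[0.0149,0.0011,0],-1],[[0,0,9.6],[0.0198,0.0019,0],-1]]'

```text
t: 12.6
eef_pos: [552.1, 77.2, 118.3]
tcp_rot: [3.141, 0.0, 0.616]
ft_force: [-0.4, -1.5, -1.7]
opening: 0.107
grip_force: 30.0
```

```bash
python3 st.py
```

```text
12.6 [552.08  77.22 118.3 ] [3.14 0.   0.62] F tool [-1.23  1.02  0.2 ] M tool [-0.21 -0.17  0.04] 0.10653749649872622
s 166.5 right off 0.5542410717679853 yaw err -0.005000302991504557
```

```bash
python3 - <<'E'
import json,numpy as np
q=np.array(json.load(open("q.json")));q[:2]-=1.1*np.array([np.cos(1.425),np.sin(1.425)]);json.dump(q.tolist(),open("q.json","w"))
E
python3 st.py; python3 pl.py 552.1 77.2 .616 118.4 171 176 181 186 191
```

```text
12.6 [552.08  77.22 118.3 ] [3.14 0.   0.62] F tool [-1.23  1.02  0.2 ] M tool [-0.21 -0.17  0.04] 0.10653749649872622
s 167.5 right off -0.24187383001140927 yaw err 0.0033330303418296348
171 turn 1.9 shift [3.5 0.3 0. ] target [555.14  79.01] 0.5831
176 turn 4.3 shift [8.5 0.5 0. ] target [559.34  81.66] 0.5415
181 turn 6.7 shift [13.4  1.   0. ] target [563.65  84.13] 0.4998
186 turn 9.0 shift [18.3  1.7  0. ] target [568.05  86.42] 0.4581
191 turn 11.4 shift [23.2  2.6  0. ] target [572.55  88.52] 0.4165
```

Emit:
move_arm --plan '[[[0,0,1.9],[0.0035,0.0003,0],-1],[[0,0,4.3],[0.0085,0.0005,0],-1],[[0,0,6.7],[0.0134,0.001,0],-1],[[0,0,9.0],[0.0183,0.0017,0],-1]]'

```text
t: 13.1
eef_pos: [568.0, 86.5, 118.3]
tcp_rot: [-3.142, 0.0, 0.459]
ft_force: [-0.3, 0.0, -1.9]
opening: 0.106
grip_force: 30.0
```

```bash
python3 st.py; python3 pl.py 568.05 86.42 .4581 118.4 191 196 201 206 211
```

```text
13.1 [568.03  86.52 118.33] [-3.14  0.    0.46] F tool [-0.24 -0.12  0.41] M tool [-0.11 -0.07 -0.  ] 0.10587947470038642
s 186.0 right off -0.10008796489883297 yaw err 0.0005590090450961482
191 turn 2.4 shift [5.  0.1 0. ] target [572.55  88.52] 0.4165
196 turn 4.8 shift [9.9 0.4 0. ] target [577.13  90.43] 0.3748
201 turn 7.2 shift [14.9  0.9  0. ] target [581.79  92.16] 0.3331
206 turn 9.5 shift [19.8  1.7  0. ] target [586.51  93.68] 0.2915
211 turn 11.9 shift [24.6  2.6  0. ] target [591.3   95.01] 0.2498
```

Load is near zero again, so I'll continue.

Emit:
move_arm --plan '[[[0,0,2.4],[0.005,0.0002,0],-1],[[0,0,4.8],[0.0099,0.0005,0],-1],[[0,0,7.2],[0.0149,0.001,0],-1],[[0,0,9.5],[0.0198,0.0018,0],-1]]'

```text
t: 13.6
eef_pos: [586.5, 93.6, 118.3]
tcp_rot: [3.141, 0.0, 0.293]
ft_force: [-0.9, -1.7, -2.5]
opening: 0.103
grip_force: 30.0
```

```bash
python3 st.py; python3 pl.py 586.51 93.68 .2915 118.4 211 216 221 226 231
```

```text
13.6 [586.48  93.6  118.28] [3.14 0.   0.29] F tool [-1.37  1.4   0.96] M tool [-0.14 -0.12  0.07] 0.10264354971393891
s 206.0 right off 0.07235891419558352 yaw err 0.0014486126354634754
211 turn 2.4 shift [5.  0.1 0. ] target [591.3   95.01] 0.2498
216 turn 4.8 shift [9.9 0.4 0. ] target [596.13  96.14] 0.2081
221 turn 7.2 shift [14.9  0.9  0. ] target [601.01  97.06] 0.1665
226 turn 9.6 shift [19.8  1.7  0. ] target [605.92  97.78] 0.1248
231 turn 11.9 shift [24.7  2.6  0. ] target [610.86  98.3 ] 0.0831
```

Emit:
move_arm --plan '[[[0,0,2.4],[0.005,0.0005,0],-1],[[0,0,4.8],[0.0099,0.0008,0],-1],[[0,0,7.2],[0.0149,0.0014,0],-1],[[0,0,9.6],[0.0198,0.0022,0],-1]]'

```text
t: 14.1
eef_pos: [606.2, 97.3, 118.3]
tcp_rot: [3.142, 0.0, 0.125]
ft_force: [-0.4, -0.4, -1.9]
opening: 0.102
grip_force: 30.0
```

```bash
python3 st.py; python3 pl.py 605.9 97.3 .1248 118.4 231 236 241 246 251 256 260
```

```text
14.1 [606.2   97.34 118.32] [3.14 0.   0.13] F tool [-0.43  0.34  0.41] M tool [ 0.05 -0.04 -0.01] 0.10160639131844135
s 226.0 right off 0.4713452099034451 yaw err 0.0004984156976697296
231 turn 2.4 shift [ 5.  -0.4 -0. ] target [610.86  98.3 ] 0.0831
236 turn 4.8 shift [10.  -0.1 -0. ] target [615.82  98.6 ] 0.0415
241 turn 7.1 shift [14.9  0.4  0. ] target [620.78  98.71] 0.0004
246 turn 9.2 shift [19.9  1.1  0. ] target [625.75  98.66] -0.036
251 turn 11.0 shift [24.8  1.9  0. ] target [630.73  98.45] -0.0673
256 turn 12.5 shift [29.7  2.9  0. ] target [635.7   98.09] -0.0933
260 turn 13.5 shift [33.6  3.8  0. ] target [639.67  97.69] -0.1104
```

Emit:
move_arm --plan '[[[0,0,2.4],[0.005,0.0001,0],-1],[[0,0,4.8],[0.01,0.0004,0],-1],[[0,0,7.1],[0.0149,0.0009,0],-1],[[0,0,9.2],[0.0199,0.0015,0],-1]]'

```text
t: 14.6
eef_pos: [626.1, 98.3, 118.3]
tcp_rot: [3.142, 0.0, -0.035]
ft_force: [1.3, -0.2, -1.7]
opening: 0.103
grip_force: 30.0
```

```bash
python3 st.py; python3 pl.py 625.7 98.2 -.036 118.4 249 252 255 258 261 264
```

```text
14.6 [626.14  98.34 118.28] [ 3.14  0.   -0.04] F tool [1.3  0.17 0.18] M tool [ 0.04 -0.07 -0.01] 0.10310201559432694
s 246.5 right off 0.3064899252730749 yaw err 0.004211972095853174
249 turn 1.1 shift [ 3.  -0.5 -0. ] target [628.74  98.55] -0.0554
252 turn 2.1 shift [ 6.  -0.4 -0. ] target [631.72  98.39] -0.0729
255 turn 3.0 shift [ 9.  -0.3 -0. ] target [634.71  98.17] -0.0885
258 turn 3.8 shift [12.  -0.1 -0. ] target [637.69  97.9 ] -0.1023
261 turn 4.5 shift [15.   0.1  0. ] target [640.66  97.58] -0.1141
264 turn 5.0 shift [18.   0.3  0. ] target [643.64  97.24] -0.1241
```

Emit:
move_arm --plan '[[[0,0,0.8],[0.002,-0.0002,0],-1],[[0,0,1.5],[0.004,-0.0001,0],-1],[[0,0,2.1],[0.006,0,0],-1],[[0,0,2.4],[0.007,0,0],-1]]'

```text
t: 15.1
eef_pos: [633.0, 98.0, 118.4]
tcp_rot: [3.141, -0.0, -0.075]
ft_force: [0.0, -0.5, -1.9]
opening: 0.106
grip_force: 30.0
```

```bash
python3 st.py; python3 - <<'E'
from g import *
p=eyes.read_camera("side");cv2.imwrite("pics/t2.png",cv2.resize(p["img"][165:265,215:345,::-1],(780,600),interpolation=2))
E
```

```text
15.1 [633.04  97.98 118.4 ] [ 3.14 -0.   -0.08] F tool [0.05 0.53 0.43] M tool [ 0.08 -0.06 -0.02] 0.10630341468711776
s 253.5 right off 0.31720879256487655 yaw err 0.005606471113588363
```

View pics/t2.png

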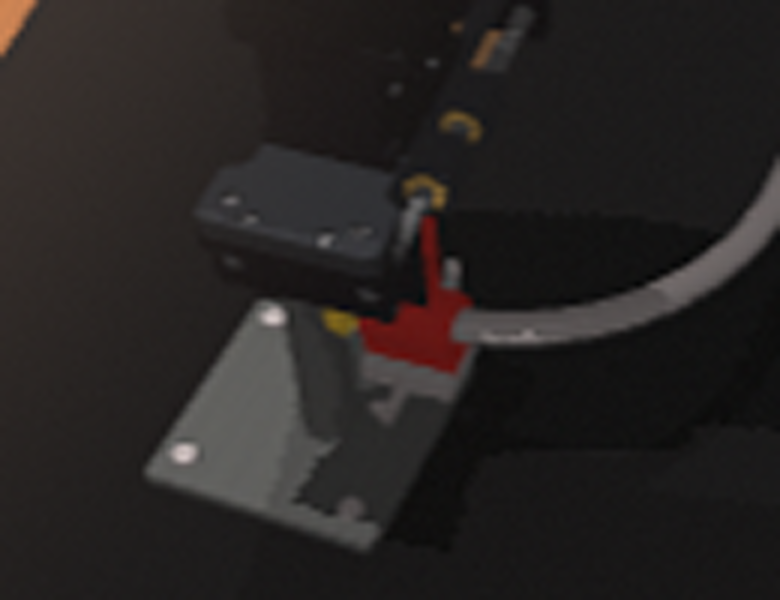

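The hanger sits on the final leg (bush at crop 360–470), with the yellow stop just ahead at (340,318) and a gap of a few mm. I'll inch forward from here.

Emit:
move_arm --plan '[[[0,0,0.4],[0.001,0,0],-1],[[0,0,0.8],[0.002,0.0001,0],-1],[[0,0,1.1],[0.003,0.0001,0],-1],[[0,0,1.4],[0.004,0.0002,0],-1]]'

```text
t: 15.65
eef_pos: [637.0, 97.5, 118.4]
tcp_rot: [3.141, -0.0, -0.1]
ft_force: [0.5, -0.1, -1.8]
opening: 0.101
grip_force: 30.0
```

```bash
python3 st.py
```

```text
15.65 [637.01  97.49 118.39] [ 3.14 -0.   -0.1 ] F tool [0.56 0.09 0.34] M tool [ 0.07 -0.03 -0.  ] 0.10118184553827601
s 257.5 right off 0.46963604478184984 yaw err 0.0003067922509400467
```

Emit:
move_arm --plan '[[[0,0,0.2],[0.0007,0,0],-1],[[0,0,0.4],[0.0013,0.0001,0],-1],[[0,0,0.6],[0.002,0.0001,0],-1]]'

```text
t: 16.02
eef_pos: [639.0, 97.2, 118.4]
tcp_rot: [3.142, -0.0, -0.11]
ft_force: [0.1, -0.1, -1.8]
opening: 0.106
grip_force: 30.0
```

```bash
python3 st.py
```

```text
16.02 [638.95  97.22 118.39] [ 3.14 -0.   -0.11] F tool [0.13 0.12 0.32] M tool [ 0.09 -0.02  0.02] 0.10610791565281684
s 259.5 right off 0.5429285149473008 yaw err -0.0017554363187485683
```

Emit:
move_arm --plan '[[[0,0,0.2],[0.0005,0,0],-1],[[0,0,0.4],[0.001,0,0],-1]]'

```text
t: 16.27
eef_pos: [639.4, 97.3, 118.4]
tcp_rot: [3.142, 0.001, -0.117]
ft_force: [-4.7, 1.2, 1.4]
opening: 0.103
grip_force: 30.0
```

Emit:
move_arm --plan '[[[0,0,0.2],[0.0005,0,0],-1],[[0,0,0.3],[0.001,0,0],-1]]'

```text
t: 16.52
eef_pos: [639.5, 97.3, 118.4]
tcp_rot: [3.141, 0.003, -0.122]
ft_force: [-9.9, 2.4, 5.3]
opening: 0.107
grip_force: 30.0
```

```bash
python3 st.py
```

```text
16.52 [639.55  97.31 118.4 ] [ 3.14  0.   -0.12] F tool [-10.14  -1.2   -6.85] M tool [ 0.22 -1.95 -0.01] 0.10654864259733529
s 260.0 right off 0.38828947827694943 yaw err -0.01188856974759811
```

Emit:
move_arm --plan '[[[0,0,0],[-0.0003,0,-0.0004],-1],[[0,0,0],[-0.0003,0,-0.0004],-1]]'

```text
t: 16.77
eef_pos: [639.5, 97.3, 118.4]
tcp_rot: [3.141, 0.003, -0.122]
ft_force: [-5.9, 1.8, -0.7]
opening: 0.101
grip_force: 30.0
```

```bash
python3 st.py
```

```text
16.77 [639.52  97.31 118.42] [ 3.14  0.   -0.12] F tool [-6.09 -1.11 -0.79] M tool [ 0.28 -1.16  0.02] 0.10125988971005963
s 260.0 right off 0.39715080810539877 yaw err -0.011752596235908408
```

Emit:
move_arm --plan '[[[0,0,0],[0.0003,0,0],-1],[[0,0,0],[0.0003,0,0],-1]]'

```text
t: 17.02
eef_pos: [639.5, 97.3, 118.4]
tcp_rot: [3.141, 0.003, -0.122]
ft_force: [-6.2, 1.1, 0.4]
opening: 0.101
grip_force: 30.0
```

Emit:
move_arm --plan '[[[0,0,0],[0.0003,0,-0.0001],-1],[[0,0,0],[0.0003,0,-0.0001],-1]]'

```text
t: 17.27
eef_pos: [639.5, 97.3, 118.4]
tcp_rot: [3.141, 0.004, -0.122]
ft_force: [-8.8, 1.7, 0.5]
opening: 0.103
grip_force: 30.0
```

Emit:
move_arm --plan '[[[0,0,0],[0,0,0],-1],[[0,0,0],[0,0,0],-1],[[0,0,0],[0,0,0],-1]]'

```text
t: 17.65
eef_pos: [639.6, 97.3, 118.5]
tcp_rot: [3.141, 0.004, -0.122]
ft_force: [-7.5, 1.7, 0.3]
opening: 0.107
grip_force: 30.0
```

Emit:
move_arm --plan '[[[0,0,0],[0,0,0],-1],[[0,0,0],[0,0,0],-1],[[0,0,0],[0,0,0],-1]]'

```text
t: 18.02
eef_pos: [639.6, 97.3, 118.4]
tcp_rot: [3.141, 0.004, -0.122]
ft_force: [-8.0, 2.1, 0.7]
opening: 0.106
grip_force: 30.0
```

```bash
python3 st.py
```

```text
18.02 [639.55  97.3  118.45] [ 3.14  0.   -0.12] F tool [-8.19 -1.08 -2.19] M tool [ 0.23 -1.67 -0.11] 0.10585952581129841
s 260.0 right off 0.40375875854391297 yaw err -0.01171111073155262
```

Emit:
move_arm --plan '[[[0,0,0],[-0.0004,0,0.0005],-1],[[0,0,0],[-0.0007,0,0.0006],-1],[[0,0,0],[-0.0007,0,0.0006],-1]]'

```text
t: 18.4
eef_pos: [639.5, 97.3, 118.3]
tcp_rot: [3.141, 0.002, -0.122]
ft_force: [-6.2, 2.1, 1.1]
opening: 0.105
grip_force: 30.0
```

```bash
python3 st.py
```

```text
18.4 [639.51  97.29 118.29] [ 3.14  0.   -0.12] F tool [-6.43 -1.37 -2.61] M tool [ 0.24 -1.26 -0.03] 0.10516867365518166
s 260.0 right off 0.4165618511557646 yaw err -0.011716936617120144
```

Emit:
move_arm --plan '[[[0,0,0],[-0.0006,0,0],-1],[[0,0,0],[-0.001,0,0],-1],[[0,0,0],[-0.001,0,0],-1]]'

```text
t: 18.77
eef_pos: [639.4, 97.3, 118.2]
tcp_rot: [-3.142, 0.0, -0.122]
ft_force: [-3.8, 2.2, -1.0]
opening: 0.106
grip_force: 30.0
```

```bash
python3 st.py
```

```text
18.77 [639.44  97.28 118.23] [-3.14  0.   -0.12] F tool [-4.05 -1.73 -0.52] M tool [ 0.35 -0.66 -0.08] 0.10646695296391463
s 260.0 right off 0.4277070961185407 yaw err -0.011820328626521936
```

Emit:
move_arm --plan '[[[0,0,0],[-0.0005,-0.0002,0.0002],-1],[[0,0,0],[-0.0008,-0.0003,0.0003],-1],[[0,0,0],[-0.0008,-0.0003,0.0003],-1],[[0,0,0],[-0.0008,-0.0003,0.0003],-0.5],[[0,0,0],[-0.0008,-0.0003,0.0003],-0.3]]'

```text
t: 19.4
eef_pos: [639.0, 97.5, 118.2]
tcp_rot: [3.142, -0.001, -0.122]
ft_force: [0.5, 0.0, 0.0]
opening: 0.262
grip_force: 0.0
```

Emit:
move_arm --plan '[[[0,0,0],[0,0,0],-0.3],[[0,0,0],[0,0,0],-0.3],[[0,0,0],[0,0,-0.02],-0.3],[[0,0,0],[0,0,-0.05],-0.3],[[0,0,0],[0,0,-0.09],-0.3]]'

```text
t: 20.02
eef_pos: [638.4, 97.5, 208.3]
tcp_rot: [3.141, 0.002, -0.122]
ft_force: [0.3, -0.1, -1.1]
opening: 0.35
grip_force: 0.0
```

Emit:
move_arm --plan '[[[0,0,0],[-0.03,0,-0.04],-0.3],[[0,0,0],[-0.08,0,-0.08],-0.3],[[0,0,0],[-0.13,0,-0.1],-0.3],[[0,0,0],[-0.18,0,-0.1],-0.3],[[0,0,0],[-0.18,0,-0.1],-0.3]]'

```text
t: 20.65
eef_pos: [457.6, 119.9, 309.1]
tcp_rot: [-3.141, -0.001, -0.121]
ft_force: [0.4, 0.8, 0.2]
opening: 0.347
grip_force: 0.0
```

```bash
python3 st.py; python3 - <<'E'
from g import *
p=eyes.read_camera("side");t=eyes.read_camera("top")
a=cv2.resize(p["img"][165:265,215:345,::-1],(390,300),interpolation=2);b=cv2.resize(t["img"][125:225,240:370,::-1],(390,300),interpolation=2)
cv2.imwrite("pics/end.png",np.hstack([a,b]))
E
```

```text
20.65 [457.63 119.88 309.07] [-3.14 -0.   -0.12] F tool [ 0.28 -0.82 -1.71] M tool [ 0.08 -0.   -0.05] 0.34655512022137763
s 137.5 right off -96.02329372029278 yaw err -0.9833404671491645
```

View pics/end.png

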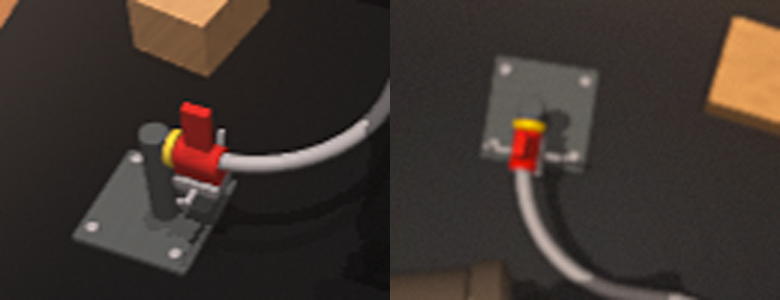

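The hanger hangs upright with its bush against the yellow stop (side crop 175,150; top crop 527,130). The arm is clear and the carton hasn't moved.

```bash
python3 -c "
from cell import env;print(env.job_done())"
```

```text
the job is handed in; nothing more can be done
None
```

The leftmost red hanger was threaded onto the rail, slid round the bend and pressed against the yellow stop at about 8 N for over half a second, then released; it hung upright against the stop in the last pictures. The highest rail load I read was about 12 N, and the job was handed in about 21 s into the 72 s allowed.

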